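# Make up a potting kit and a sowing kit

## Robot

A 7-joint arm with a two-finger parallel gripper is mounted at the origin on a cart in front of the work surface, level with it; the furniture and walls round the work are solid. World frame = base frame: x ahead of the robot, y to its left, z up, the work surface at z = 0. Lengths are in mm, angles in rad, forces in N, time in s.
With the tool pointing down it reaches from about 400 to 875 mm from the base axis. Payload 4.4 kg.
Tool frame: the origin (TCP) lies on the centre line of the jaws, within the pads' length; the fingertips stand 11 mm ahead of it and the grasp point (between the pads) lies 8 mm behind it (ctrl.tips_ahead is the distance from the TCP to the fingertips, in mm); z points along the fingers, y is the line along which they close (so a half turn about z gives the same grasp; the last joint's range is limited). The gripper opens to 85 mm and grips with 20 to 120 N. Pads are 22 mm wide; open, the fingers measure 114 mm over their backs; the gripper's body (76 mm by 85 mm) begins 54 mm behind the grasp point. The pads swing forward as they close: fully open they stand 13 mm farther back than shut.
Start: joints at [1.192, 0.628, 0.038, 1.517, -0.027, 0.996, -0.02], TCP at [200.048, -618.465, 242.313] pointing down, gripper open.
Joint ranges: [-3.06, 3.06], [-0.37, 2.12], [-1.25, 1.32], [0.18, 2.47], [-1.1, 4.24], [0.23, 1.98], [-2.94, 2.94]. Speed limits (rad/s): [2.57, 2.57, 3.14, 3.14, 3.14, 3.14, 3.14].

## Interface

Orientations are given as [roll, pitch, yaw] about the fixed x, y, z axes, in that order (R = Rz(yaw) Ry(pitch) Rx(roll)).
In Python, from cell import ctrl, eyes, job gives the robot as it stands. The module is installed in compiled form; this text tells all that it offers.
- The arm moves only by the tool carry_out, never from a script. Its argument "moves" is a list of rows, each an object of numbers: "tx", "ty", "tz": the shift along the tool's x, y, z as a fraction of full scale; "twist": the turn about the tool's z as a fraction of full scale; "fingers": the opening, from 0 (shut) to 1 (fully open). In form: [{"tx": .., "ty": .., "tz": .., "twist": .., "fingers": ..}, ...]. A call has 1 to 12 rows; each row shifts and turns the commanded pose from where the row before left it, along the tool's axes as they then stand; what a row does not reach is not made up. Full scale, the value 1, is 0.3 m for a shift and pi rad for a turn. A row lasts 1/8 s, in which the tool goes at most 62.5 mm and 10.7 degrees, less where a joint would pass 70% of its speed; a pose out of reach is approached as far as the arm can. A call with a number of a shift or a turn outside -1 to 1 is refused whole. A call with a gripper value outside its range is refused whole. The fingers move at their own pace and stop on an object; the grip force is fixed at half the most. Time passes only in rows, so rows that do not move let the fingers close. It gives the time, the measured TCP pose, the force, the opening and the grip force at its end, in the units of the state.
- ctrl.read_state(): the state, without advancing time (a new reading comes with each control period).
- eyes.get_image(name): name is "side" or "top"; returns a dict with "color" (420x560x3 uint8, blue, green, red), "fovy" (degrees; the focal length in pixels is half the picture's height over the tangent of half this angle, whatever the lens; pixels are square), "cx", "cy" (the principal point, pixels), "k1" (the pictures are not rectified: a ray, as slopes to the right and down, at radius r is drawn at 1 + k1 r^2 times it, then the intrinsics apply), "world_from_camera" (4x4, takes a point from camera to world coordinates). Camera axes: x right, y up, looking along -z (the intrinsics and any distortion apply to the point x, -y, -z); pixel columns grow to the right and rows downward; lengths in mm; the calibration is good to about 2 mm. A picture is of the moment at which its call begins. There is no depth.
- job.finish_job(): hands the job in; it is judged then, once.
The state is a dict: "clock": time; "qpos": joint angles; "qd": joint speeds; "tau": joint torques, N m; "eef_pos": TCP position; "tool_rot": TCP orientation; "force": force on the tool from outside, world axes, zero at the start; "torque": the same for the moment, N m; "width": finger opening in mm; "gripper_force": force on a finger pad.
Only numpy, scipy, OpenCV 4.12 (cv2) and the standard library are available. Lean on these libraries where they do the work, as an engineer would, in place of code of your own. Each camera call takes 0.05 s, during which the arm holds its last target. There are 200 camera calls.

## Task

Make up two kits from the stock on the table. In the empty shallow green tray put the clay pot, the small dropper bottle and the marker pen; in the pink tub put the black plastic pot and the lidded jar. Everything stands upright on the floor of its container (the pen lies flat on the floor), side by side and not one in another; leave the roll of tape and the wooden dibber where they are, and do not knock the jar or the bottle over on the way.

Things in the scene. Friction and masses are not known exactly. Their poses are not given: they have to be found in the camera images.
- green_tray: Kit container, fixed to the table: open square dark green plastic tray, 185 x 184 mm over its lip, 50 mm high. Origin: centre of its underside, z up, x and y along its sides. Inner floor 2 mm above the origin; the clear inside reaches 76 mm from the centre in x and in y (walls 4 mm, 50 mm high). Yaw within 0.3 rad of the table's axes; it stands at the left or the right of the stock
- pink_tub: Kit container, fixed to the table: open translucent pink food tub, 175 mm along its x, 160 mm along its y over the lip, 78 mm high. Origin: centre of its underside, z up. Inner floor 2 mm above the origin; the clear inside reaches 74 mm from the centre in x and 67 mm in y (walls 4 mm, 78 mm high). Yaw within 0.3 rad of the table's axes; it stands on the side where the green tray is not
- clay_pot: Small terracotta plant pot, upright, open at the top, loose, about 110 g: 59 mm high, 62 mm across the rim, about 44 mm across the foot. Origin: centre of its underside, z up. Can be gripped across the outside of the rim
- black_pot: Small black plastic plant pot, upright, open at the top, loose, about 30 g: 56 mm high, 58 mm across the rim, about 40 mm across the foot. Origin: centre of its underside, z up. Can be gripped across the outside of the rim
- seed_jar: Clear round jar with reddish contents and a fixed black screw lid, upright, loose, about 230 g: 90 mm high with the lid, body 58 mm across up to 74 mm, above that the lid, 63 mm across. Origin: centre of its underside, z up
- dropper_bottle: Small amber dropper bottle with a paper label and a black pipette cap, upright, loose, about 70 g: 102 mm high, round body 33 mm across up to 70 mm, cap 24 mm across above it and then tapering to the tip. Origin: centre of its underside, z up
- marker_pen: White marker pen with a black cap, lying flat, loose, about 15 g: 135 mm long along its y axis, 17 mm thick. Origin: at mid length, on the underside as it lies at the start (8 mm below its axis), z up at the start
- tape_roll: Bystander, loose: roll of cream masking tape lying flat, 98 mm across, 25 mm high. Origin: centre of its underside. Leave it where it is
- wood_dibber: Bystander, loose: turned wooden dibber lying flat, 197 mm long along its x axis, 28 mm thick. Origin: centre of its underside. Leave it where it is
Mind the look-alikes: they are no part of the job. Leave any red look-alike of the dropper_bottle alone.

How it is judged (in metres and radians):
At the end, for the whole second after the job is handed in: Clay pot, bottle, pen on the green tray's floor (within 62, 68, 76 mm of its centre in x and y); black pot, jar on the tub's floor (within 62 mm in x, 55 in y). Pots, jar, bottle under 10 mm up, upright to 0.12 rad; pen under 24 mm up, level to 0.15 rad. All released, still (20 mm/s, 0.3 rad/s) (x of clay_pot in the frame of green_tray between -0.062 and 0.062 m and y of clay_pot in the frame of green_tray between -0.062 and 0.062 m and z of each of clay_pot, dropper_bottle in the frame of green_tray below 0.01 m and angle between each of clay_pot, dropper_bottle, black_pot, seed_jar's own z axis and vertical below 0.12 rad and linear speed of each of clay_pot, dropper_bottle, marker_pen, black_pot, seed_jar below 0.02 m/s and angular speed of each of clay_pot, dropper_bottle, marker_pen, black_pot, seed_jar below 0.3 rad/s and x of dropper_bottle in the frame of green_tray between -0.068 and 0.068 m and y of dropper_bottle in the frame of green_tray between -0.068 and 0.068 m and x of marker_pen in the frame of green_tray between -0.076 and 0.076 m and y of marker_pen in the frame of green_tray between -0.076 and 0.076 m and z of marker_pen in the frame of green_tray below 0.024 m and angle between marker_pen's own y axis and vertical between 1.42 and 1.72 rad and x of black_pot in the frame of pink_tub between -0.062 and 0.062 m and y of black_pot in the frame of pink_tub between -0.055 and 0.055 m and z of each of black_pot, seed_jar in the frame of pink_tub below 0.01 m and x of seed_jar in the frame of pink_tub between -0.062 and 0.062 m and y of seed_jar in the frame of pink_tub between -0.055 and 0.055 m); the robot touches nothing.
It fails at once if the roll of tape or the dibber is moved by more than 25 mm (distance of any of tape_roll, wood_dibber from where it was at the start of the episode above 0.025 m).
It fails at once if the jar or the dropper bottle is knocked over (angle between any of seed_jar, dropper_bottle's own z axis and vertical above 0.8 rad).
It also fails if it takes over 128 s, if anything falls off the work surface, if the arm or the gripper's body presses on something with over 40 N, if the wrist force passes 120 N, or if a joint passes its speed limit or range.

## Working session

There is one attempt and no reset: what is moved stays moved. The work goes in short steps, Python scripts to look and compute and a tool call to move; the robot and the scene stay as the last step left them, time stands still between calls to the robot, and variables do not carry over. Pictures are saved under pics/ and viewed, at most 16 in all, crops included, and the job is handed in when it is done.

Besides the shell and the picture viewer there is one more tool, called after "Emit:" as a command line: name --argument value ..., lists and objects as JSON in quotes. carry_out: Moves the arm, as the interface text tells. Its arguments: {"type":"object","properties":{"moves":{"type":"array","items":{"type":"object","properties":{"tx":{"type":"number","minimum":-1,"maximum":1},"ty":{"type":"number","minimum":-1,"maximum":1},"tz":{"type":"number","minimum":-1,"maximum":1},"twist":{"type":"number","minimum":-1,"maximum":1},"fingers":{"type":"number"}}}}},"required":["moves"]}

```bash
mkdir -p pics; cat > h.py <<'E'
import numpy as np, cv2
from cell import ctrl, eyes, job
def grab(n,save=None):
    im=eyes.get_image(n)
    if save: cv2.imwrite('pics/'+save,im['color'])
    return im
def K(im):
    f=im['color'].shape[0]/2/np.tan(np.radians(im['fovy'])/2)
    return f
def ray(im,u,v):
    f=K(im); d=np.array([(u-im['cx'])/f,(v-im['cy'])/f]); p=d.copy()
    for _ in range(20): p=d/(1+im['k1']*(p@p))
    T=np.array(im['world_from_camera']); return T[:3,3],T[:3,:3]@np.array([p[0],-p[1],-1])
def onz(im,u,v,z):
    o,d=ray(im,u,v); return o+d*(z-o[2])/d[2]
def proj(im,P):
    T=np.array(im['world_from_camera']); c=T[:3,:3].T@(np.array(P,float)-T[:3,3])
    p=np.array([c[0],-c[1]])/-c[2]; p=p*(1+im['k1']*(p@p)); return p*K(im)+[im['cx'],im['cy']]
E
python3 - <<'E'
from h import *
np.set_printoptions(precision=3,suppress=True)
for n in('top','side'):
    i=grab(n,n+'0.png'); print(n,i['fovy'],i['cx'],i['cy'],i['k1'],i['world_from_camera'])
print(ctrl.read_state(),ctrl.tips_ahead)
E
```

```text
top 53.882767456907956 271.0956694146569 212.93796873504093 0.010182909389138422 [[   0.028    0.997   -0.069  462.863]
 [  -1.       0.027   -0.012   -3.309]
 [  -0.01     0.069    0.998 1206.702]
 [   0.       0.       0.       1.   ]]
side 55.26978624347695 273.3904885698435 208.84907981780523 -0.11944758163746713 [[   1.      -0.008    0.007  567.46 ]
 [   0.01     0.651   -0.759 -720.952]
 [   0.002    0.759    0.651  658.576]
 [   0.       0.       0.       1.   ]]
{'clock': 0.1, 'qpos': array([ 1.192,  0.629,  0.038,  1.518, -0.027,  0.996, -0.02 ]), 'qd': array([-0.001, -0.001, -0.   , -0.003, -0.001,  0.001, -0.   ]), 'tau': array([  0.003, -56.453,   1.23 , -19.397,   0.011,   0.005,  -0.   ]), 'eef_pos': array([ 199.861, -617.942,  241.482]), 'tool_rot': array([-3.14 ,  0.   ,  0.313]), 'force': array([0.243, 0.36 , 0.472]), 'torque': array([ 0.024,  0.012, -0.019]), 'gripper_force': 0.0, 'width': 85.36442012487036} 11.0
```

View pics/top0.png

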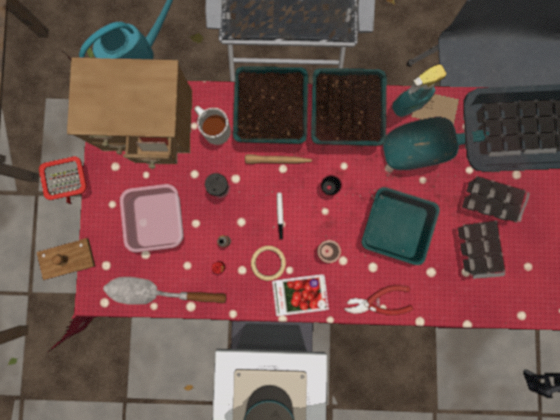

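View pics/side0.png

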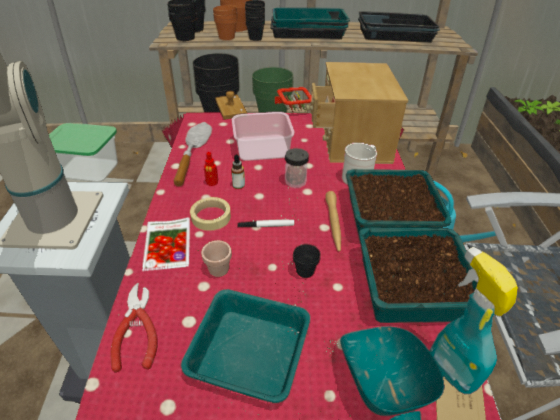

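Top view: green tray at (400,225), tub (152,218), jar lid (217,185), black pot (330,185), clay pot (329,251), dropper (223,241), red look-alike (218,268), pen (281,215), tape (268,263), dibber (278,159). The side view shows the same layout, with the bottle at (238,172) and the red one at (211,170).

```bash
cat > m.py <<'E'
from h import *
np.set_printoptions(precision=1,suppress=True)
i=grab('top'); c=i['color']; hsv=cv2.cvtColor(c,cv2.COLOR_BGR2HSV)
H,S,V=[hsv[...,k].astype(int) for k in range(3)]
tab=((H>165)|(H<4))&(S>165)&(V>90)
m=(~tab).astype(np.uint8)*255
seeds=dict(jar=(217,185,90),black=(330,185,56),clay=(329,251,59),drop=(223,241,95),tray=(400,225,50),tub=(152,218,78),pen=(281,213,12),tape=(268,263,25),dib=(278,159,20),red=(218,268,95))
n,l,st,ce=cv2.connectedComponentsWithStats(m)
for k,(u,v,z) in seeds.items():
    w=l[v-4:v+5,u-4:u+5].ravel(); w=w[w>0]
    if not len(w): print(k,'none');continue
    j=np.bincount(w).argmax(); pts=cv2.findNonZero((l==j).astype(np.uint8))
    r=cv2.minAreaRect(pts); b=cv2.boxPoints(r)
    P=np.array([onz(i,*q,z) for q in b]); e=[np.linalg.norm(P[1]-P[0]),np.linalg.norm(P[2]-P[1])]
    d=P[1]-P[0]
    print(k,st[j],'px',np.array(r[0]),'w',onz(i,*r[0],z),'size',np.array(e),'yaw01 %.3f'%np.arctan2(d[1],d[0]))
o=np.vstack([cv2.cvtColor(m,cv2.COLOR_GRAY2BGR)[130:310,100:460],c[130:310,100:460]])
cv2.imwrite('pics/mask.png',cv2.resize(c[130:310,100:460],None,fx=2.2,fy=2.2,interpolation=cv2.INTER_CUBIC))
cv2.imwrite('pics/mask2.png',m)
E
python3 m.py
```

```text
jar [199 171  36  29 627] px [218.6 185.2] w [612.  155.1  90. ] size [72.7 97.1] yaw01 -0.282
black [     0      0    560    420 174794] px [279.5 209.5] w [552.8 -12.9  56. ] size [1606.  1159.9] yaw01 -1.549
clay [316 228  33  39 698] px [330.2 250.1] w [ 444.  -155.9   59. ] size [ 83.4 104.5] yaw01 -1.274
drop [215 232  21  17 216] px [224.6 240.5] w [462.1 132.6  95. ] size [49.2 43.9] yaw01 -1.001
tray [     0      0    560    420 174794] px [279.5 209.5] w [553.2 -12.9  50. ] size [1614.4 1166. ] yaw01 -1.549
tub [ 102  170   89   91 4510] px [147.6 214.9] w [526.4 348.5  78. ] size [235.1 247.5] yaw01 -1.460
pen [263 175  33  68 579] px [276.6 206.9] w [563.4  -4.6  12. ] size [198.6  89.1] yaw01 -0.112
tape [271 261   2   2   2] px [271.5 261.5] w [406.3   5.7  25. ] size [0. 4.] yaw01 0.000
dib [241 146  79  29 912] px [280.2 161.1] w [696.5 -11.4  20. ] size [226.4  77.4] yaw01 -1.450
red [221 264   4   8  23] px [222.5 267.5] w [390.  135.7  95. ] size [ 8.  18.6] yaw01 -1.543
```

View pics/mask.png

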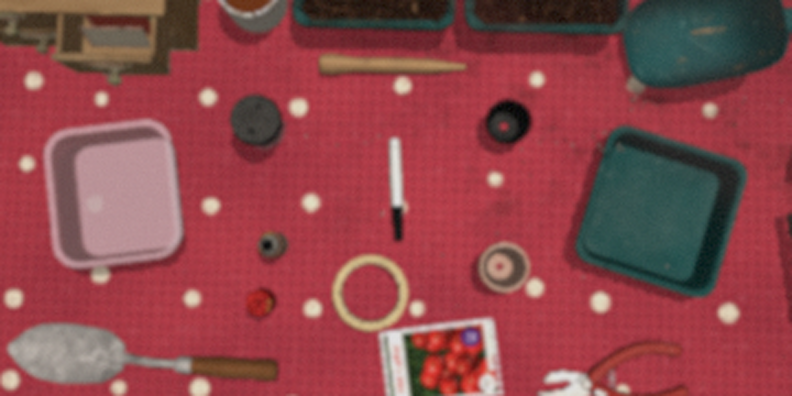

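The crop (x2.2 from (100,130)) shows the shadows and true outlines: jar lid at (257,121), black rim (508,121), clay rim (503,267), dropper tip (269,243), tray lip corners (617,127),(746,167),(706,297),(576,250), tub lip (44,128)…(183,258), pen (395,138)–(398,240).

```bash
cat > m2.py <<'E'
from h import *
np.set_printoptions(precision=1,suppress=True)
i=grab('top'); s=grab('side'); c=i['color']
hsv=cv2.cvtColor(c,cv2.COLOR_BGR2HSV); H,S,V=[hsv[...,k].astype(int) for k in range(3)]
o=lambda u,v:(u/2.2+100,v/2.2+130)
sd=s['color'].copy()
for k,(u,v,z,r) in dict(jar=(257,121,90,31.5),black=(508,121,56,29),clay=(503,267,59,31),drop=(269,243,102,4),red=(259,303,102,4),tape=(370,292,25,49)).items():
    P=onz(i,*o(u,v),z); print(k,P, 'rpx', r*K(i)/(1206-z)*2.2)
    for zz,rr in((z,r),(0,r if k=='tape' else {'jar':29,'black':20,'clay':22}.get(k,16.5))):
        t=np.linspace(0,6.28,40); q=np.array([proj(s,[P[0]+rr*np.cos(a),P[1]+rr*np.sin(a),zz]) for a in t])
        cv2.polylines(sd,[np.int32(q*8)],True,(255,255,0),1,cv2.LINE_AA,3)
for a in((395,138),(398,240)): print('pen',onz(i,*o(*a),9))
bg=((H>70)&(H<105)&(S>60)); pk=((S<110)&(V>110)&((H>150)|(H<10)))
for k,m,(u0,u1,v0,v1),z in(('tray',bg,(355,445,178,270),50),('tub',pk,(112,190,178,258),78)):
    mm=np.zeros(c.shape[:2],np.uint8); mm[v0:v1,u0:u1]=m[v0:v1,u0:u1]
    mm=cv2.morphologyEx(mm,cv2.MORPH_OPEN,np.ones((3,3)))
    n,l,st,_=cv2.connectedComponentsWithStats(mm); j=1+st[1:,4].argmax()
    q=cv2.findNonZero((l==j).astype(np.uint8)).reshape(-1,2); q=q[cv2.convexHull(q,returnPoints=False).ravel()]
    W=np.array([onz(i,*a,z)[:2] for a in q],np.float32)
    r=cv2.minAreaRect(W); print(k,r,st[j])
    b=cv2.boxPoints(r); w=np.array([proj(s,[*a,z]) for a in b]); cv2.polylines(sd,[np.int32(w*8)],True,(0,255,255),1,cv2.LINE_AA,3)
cv2.imwrite('pics/side1.png',cv2.resize(sd[90:420,90:460],None,fx=1.8,fy=1.8))
E
python3 m2.py
```

```text
jar [612.4 159.9  90. ] rpx 25.65793206717376
black [ 625.5 -154.9   56. ] rpx 22.923210860511016
clay [ 440.3 -151.6   59. ] rpx 24.5682129446297
drop [462.1 138.1 102. ] rpx 3.2935647788090536
red [389.5 147.5 102. ] rpx 3.2935647788090536
tape [402.6  15.   25. ] rpx 37.71563934683628
pen [605.5 -12.1   9. ]
pen [470.7 -19.6   9. ]
tray ((514.7860717773438, -349.1897888183594), (178.7314910888672, 171.63284301757812), 73.10983276367188) [ 363  189   71   75 3455]
tub ((518.4827270507812, 338.2867431640625), (178.56190490722656, 164.58177185058594), 8.736198425292969) [ 120  184   64   68 3645]
```

View pics/side1.png

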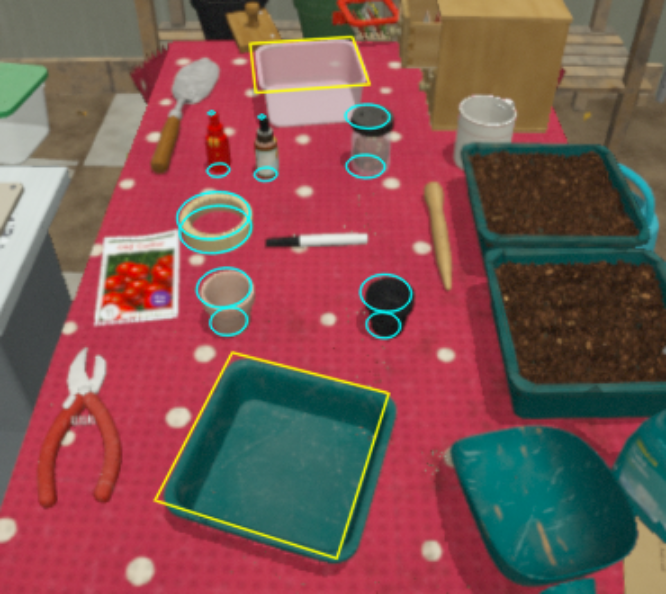

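Overlay agrees with the side view to a few mm. The tray and tub rectangles are slightly off toward upper left, so I'll take them from the lip corners in both views.

```bash
cat > m3.py <<'E'
from h import *
np.set_printoptions(precision=1,suppress=True)
i=grab('top'); s=grab('side')
T=lambda p:(p[0]/2.2+100,p[1]/2.2+130)
Sd=lambda p:(p[0]/1.8+90,p[1]/1.8+90)
def rep(n,im,f,q,z):
    W=np.array([onz(im,*f(p),z)[:2] for p in q],np.float32); r=cv2.minAreaRect(W)
    print(n,W.mean(0),[np.linalg.norm(W[k]-W[k-1]).round() for k in range(4)],np.array(r[0]),r[1:])
rep('tray top',i,T,[(613,125),(747,167),(707,298),(574,250)],50)
rep('tray side',s,Sd,[(233,354),(398,398),(336,564),(158,504)],50)
rep('tub top',i,T,[(44,126),(172,119),(184,262),(54,269)],78)
rep('tub side',s,Sd,[(250,43),(358,37),(372,90),(254,97)],78)
E
python3 m3.py
cat > plan.py <<'E'
import sys; from h import *
# plan x y z yaw : deltas in tool axes from the measured pose; twist last
a=list(map(float,sys.argv[1:5])); s=ctrl.read_state(); p=s['eef_pos']; y=s['tool_rot'][2]
d=np.array(a[:3])-p; c,n=np.cos(y),np.sin(y)
dy=(a[3]-y+np.pi/2)%np.pi-np.pi/2
print('pose',p.round(1),'yaw %.3f'%y,'t %.1f w %.1f'%(s['clock'],s['width']))
print('tot tx %.3f ty %.3f tz %.3f twist %.3f'%((c*d[0]+n*d[1])/300,(n*d[0]-c*d[1])/300,-d[2]/300,-dy/np.pi))
E
python3 plan.py 538 -16 200 0.055
```

```text
tray top [ 518.2 -350.1] [np.float32(167.0), np.float32(177.0), np.float32(174.0), np.float32(176.0)] [ 517.5 -349.7] ((176.89981079101562, 174.15451049804688), 73.30480194091797)
tray side [ 518.8 -354. ] [np.float32(179.0), np.float32(180.0), np.float32(181.0), np.float32(168.0)] [ 519.7 -354.5] ((180.5086212158203, 180.00082397460938), 72.66011047363281)
tub top [518.1 337.2] [np.float32(179.0), np.float32(161.0), np.float32(179.0), np.float32(161.0)] [518.1 337. ] ((185.9218292236328, 161.20448303222656), 7.035772323608398)
tub side [522.6 328.8] [np.float32(179.0), np.float32(188.0), np.float32(180.0), np.float32(183.0)] [523.8 328.8] ((188.11192321777344, 179.8174591064453), 7.451465606689453)
pose [ 200.  -618.4  242.1] yaw 0.313 t 0.3 w 85.2
tot tx 1.690 ty -1.564 tz 0.140 twist 0.082
```

Emit:
carry_out --moves '[{"tx":0.141,"ty":-0.13,"fingers":0.6},{"tx":0.141,"ty":-0.13,"fingers":0.6},{"tx":0.141,"ty":-0.13,"fingers":0.6},{"tx":0.141,"ty":-0.13,"fingers":0.6},{"tx":0.141,"ty":-0.13,"fingers":0.6},{"tx":0.141,"ty":-0.13,"fingers":0.6},{"tx":0.141,"ty":-0.13,"fingers":0.6},{"tx":0.141,"ty":-0.13,"fingers":0.6},{"tx":0.141,"ty":-0.13,"fingers":0.6},{"tx":0.141,"ty":-0.13,"fingers":0.6},{"tx":0.141,"ty":-0.13,"fingers":0.6},{"tx":0.141,"ty":-0.13,"fingers":0.6}]'

```text
validation failed for argument at $.mo...
```

Emit:
carry_out --moves '[{"twist":0.041,"fingers":0.6},{"twist":0.041,"fingers":0.6},{"tz":0.15,"fingers":0.6},{"tz":0.15,"fingers":0.6},{"tz":0.15,"fingers":0.6},{"fingers":0.6},{"fingers":0.6}]'

```text
validation failed for argument at $.mo...
```

```bash
python3 plan.py 538 -16 13 0.055; python3 -c "
from h import *
s=grab('side'); cv2.imwrite('pics/a.png',cv2.resize(s['color'][100:320,130:400],None,fx=2.5,fy=2.5))"
```

```text
pose [ 200.  -618.4  242.1] yaw 0.313 t 0.3 w 85.2
tot tx 1.690 ty -1.564 tz 0.764 twist 0.082
```

View pics/a.png

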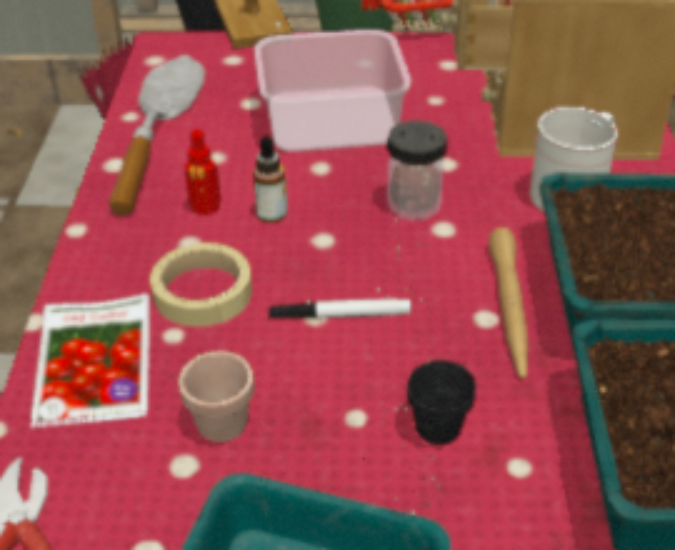

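The picture shows the scene unmoved because the calls were refused. I'll give every field in each row.

Emit:
carry_out --moves '[{"tx":0.141,"ty":-0.13,"tz":0,"twist":0,"fingers":0.6},{"tx":0.141,"ty":-0.13,"tz":0,"twist":0,"fingers":0.6},{"tx":0.141,"ty":-0.13,"tz":0,"twist":0,"fingers":0.6},{"tx":0.141,"ty":-0.13,"tz":0,"twist":0,"fingers":0.6},{"tx":0.141,"ty":-0.13,"tz":0,"twist":0,"fingers":0.6},{"tx":0.141,"ty":-0.13,"tz":0,"twist":0,"fingers":0.6},{"tx":0.141,"ty":-0.13,"tz":0,"twist":0,"fingers":0.6},{"tx":0.141,"ty":-0.13,"tz":0,"twist":0,"fingers":0.6},{"tx":0.141,"ty":-0.13,"tz":0,"twist":0,"fingers":0.6},{"tx":0.141,"ty":-0.13,"tz":0,"twist":0,"fingers":0.6},{"tx":0.141,"ty":-0.13,"tz":0,"twist":0,"fingers":0.6},{"tx":0.141,"ty":-0.13,"tz":0,"twist":0,"fingers":0.6}]'

```text
clock: 1.9
eef_pos: [539.9, -15.4, 242.6]
tool_rot: [3.141, -0.001, 0.313]
force: [0.9, -1.3, 0.1]
width: 51.3
gripper_force: 0.0
```

Emit:
carry_out --moves '[{"tx":0,"ty":0,"tz":0,"twist":0.041,"fingers":0.6},{"tx":0,"ty":0,"tz":0,"twist":0.041,"fingers":0.6},{"tx":0,"ty":0,"tz":0.17,"twist":0,"fingers":0.6},{"tx":0,"ty":0,"tz":0.17,"twist":0,"fingers":0.6},{"tx":0,"ty":0,"tz":0.17,"twist":0,"fingers":0.6},{"tx":0,"ty":0,"tz":0,"twist":0,"fingers":0.6},{"tx":0,"ty":0,"tz":0,"twist":0,"fingers":0.6}]'

```text
clock: 2.78
eef_pos: [540.2, -17.0, 90.8]
tool_rot: [3.141, -0.002, 0.055]
force: [0.5, -0.0, 1.1]
width: 51.1
gripper_force: 0.0
```

```bash
python3 plan.py 538 -16 13 0.055; python3 -c "
from h import *
s=grab('side'); cv2.imwrite('pics/b.png',cv2.resize(s['color'][100:320,130:400],None,fx=2.5,fy=2.5))"
```

```text
pose [540.2 -17.   90.8] yaw 0.055 t 2.8 w 51.1
tot tx -0.007 ty -0.004 tz 0.259 twist 0.000
```

View pics/b.png

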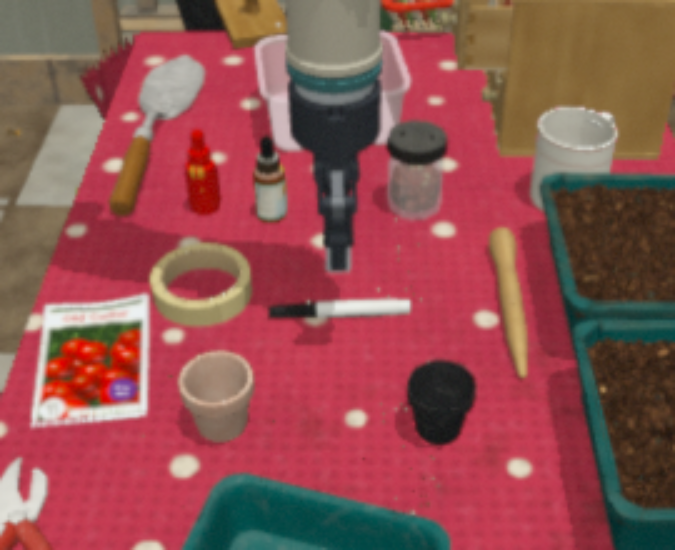

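Gripper is centred over the pen. Descend and grip.

Emit:
carry_out --moves '[{"tx":0,"ty":0,"tz":0.13,"twist":0,"fingers":0.6},{"tx":0,"ty":0,"tz":0.12,"twist":0,"fingers":0.6},{"tx":0,"ty":0,"tz":0.005,"twist":0,"fingers":0.3},{"tx":0,"ty":0,"tz":0,"twist":0,"fingers":0},{"tx":0,"ty":0,"tz":0,"twist":0,"fingers":0},{"tx":0,"ty":0,"tz":0,"twist":0,"fingers":0},{"tx":0,"ty":0,"tz":0,"twist":0,"fingers":0},{"tx":0,"ty":0,"tz":0,"twist":0,"fingers":0}]'

```text
clock: 3.82
eef_pos: [540.7, -17.0, 15.1]
tool_rot: [3.141, -0.004, 0.055]
force: [-0.8, 0.2, 7.8]
width: 12.9
gripper_force: 59.4
```

Emit:
carry_out --moves '[{"tx":0,"ty":0,"tz":-0.15,"twist":0,"fingers":0},{"tx":0,"ty":0,"tz":-0.15,"twist":0,"fingers":0},{"tx":0,"ty":0,"tz":-0.1,"twist":0,"fingers":0},{"tx":-0.0135,"ty":0.163,"tz":0,"twist":0,"fingers":0},{"tx":-0.0135,"ty":0.163,"tz":0,"twist":0,"fingers":0},{"tx":-0.0135,"ty":0.163,"tz":0,"twist":0,"fingers":0},{"tx":-0.0135,"ty":0.163,"tz":0,"twist":0,"fingers":0},{"tx":-0.0135,"ty":0.163,"tz":0,"twist":0,"fingers":0},{"tx":-0.0135,"ty":0.163,"tz":0,"twist":0,"fingers":0},{"tx":0,"ty":0,"tz":0,"twist":0.0565,"fingers":0},{"tx":0,"ty":0,"tz":0,"twist":0.0565,"fingers":0},{"tx":0,"ty":0,"tz":0,"twist":0,"fingers":0}]'

```text
clock: 5.32
eef_pos: [531.2, -311.4, 133.9]
tool_rot: [3.141, -0.001, -0.298]
force: [0.1, 0.1, -0.4]
width: 13.4
gripper_force: 58.7
```

```bash
python3 plan.py 532.5 -312 17 -0.30; python3 -c "
from h import *
s=grab('side'); cv2.imwrite('pics/c.png',cv2.resize(s['color'][180:420,130:400],None,fx=2.5,fy=2.5))"
```

```text
pose [ 531.2 -311.4  133.9] yaw -0.298 t 5.3 w 13.4
tot tx 0.005 ty 0.001 tz 0.390 twist 0.001
```

View pics/c.png

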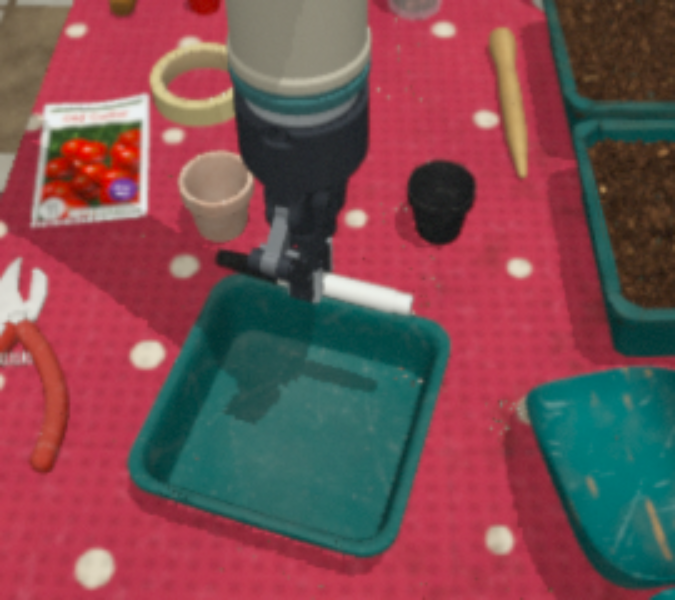

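The pen is held level along the tray's edge. Lower and release.

Emit:
carry_out --moves '[{"tx":0.005,"ty":0.01,"tz":0.15,"twist":0,"fingers":0},{"tx":0,"ty":0,"tz":0.15,"twist":0,"fingers":0},{"tx":0,"ty":0,"tz":0.06,"twist":0,"fingers":0},{"tx":0,"ty":0,"tz":0.025,"twist":0,"fingers":0},{"tx":0,"ty":0,"tz":0,"twist":0,"fingers":0},{"tx":0,"ty":0,"tz":0,"twist":0,"fingers":0.33},{"tx":0,"ty":0,"tz":0,"twist":0,"fingers":0.33},{"tx":0,"ty":0,"tz":0,"twist":0,"fingers":0.33},{"tx":0,"ty":0,"tz":-0.15,"twist":0,"fingers":0.33},{"tx":0,"ty":0,"tz":-0.15,"twist":0,"fingers":0.5},{"tx":0,"ty":0,"tz":-0.2,"twist":0,"fingers":1},{"tx":0,"ty":0,"tz":0,"twist":0,"fingers":1}]'

```text
clock: 6.88
eef_pos: [534.3, -316.4, 172.5]
tool_rot: [3.139, -0.01, -0.3]
force: [-0.2, 0.1, -0.0]
width: 76.8
gripper_force: 0.0
```

```bash
python3 plan.py 441 -152 35 0.0
```

```text
pose [ 534.3 -316.4  172.5] yaw -0.300 t 6.9 w 76.8
tot tx -0.459 ty -0.432 tz 0.458 twist -0.095
```

Emit:
carry_out --moves '[{"tx":-0.114,"ty":-0.108,"tz":0,"twist":0,"fingers":1},{"tx":-0.114,"ty":-0.108,"tz":0,"twist":0,"fingers":1},{"tx":-0.114,"ty":-0.108,"tz":0,"twist":0,"fingers":1},{"tx":-0.114,"ty":-0.108,"tz":0,"twist":0,"fingers":1},{"tx":0,"ty":0,"tz":0.1,"twist":0,"fingers":1},{"tx":0,"ty":0,"tz":0.13,"twist":0,"fingers":1},{"tx":0,"ty":0,"tz":0,"twist":0,"fingers":1},{"tx":0,"ty":0,"tz":0,"twist":0,"fingers":1}]'

```text
clock: 7.88
eef_pos: [439.1, -150.6, 98.7]
tool_rot: [3.141, 0.0, -0.3]
force: [0.1, -0.0, 0.1]
width: 85.3
gripper_force: 0.0
```

```bash
python3 plan.py 442 -152 35 -0.3; python3 -c "
from h import *
s=grab('side'); cv2.imwrite('pics/d.png',cv2.resize(s['color'][180:420,130:400],None,fx=2.5,fy=2.5))"
```

```text
pose [ 439.1 -150.6   98.7] yaw -0.300 t 7.9 w 85.3
tot tx 0.011 ty 0.002 tz 0.212 twist -0.000
```

View pics/d.png

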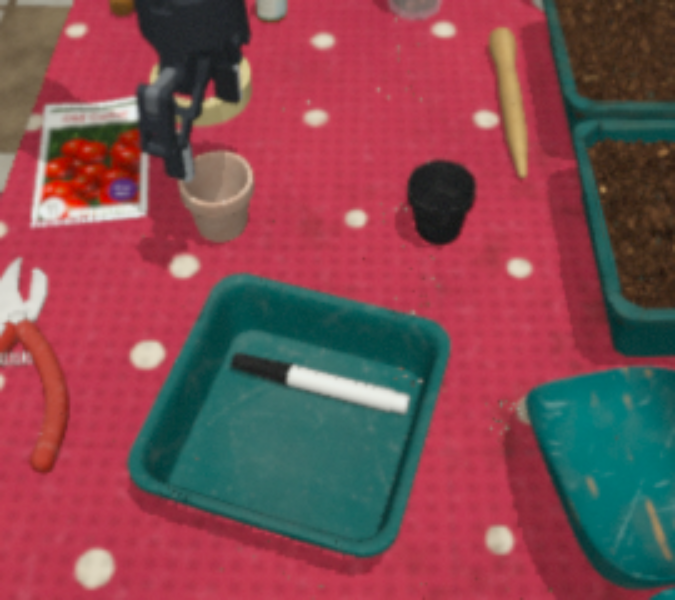

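The pen lies flat in the tray, and the gripper is over the clay pot. Descend and grip.

Emit:
carry_out --moves '[{"tx":0.011,"ty":0.002,"tz":0.1,"twist":0,"fingers":1},{"tx":0,"ty":0,"tz":0.07,"twist":0,"fingers":1},{"tx":0,"ty":0,"tz":0.042,"twist":0,"fingers":1},{"tx":0,"ty":0,"tz":0,"twist":0,"fingers":0.7},{"tx":0,"ty":0,"tz":0,"twist":0,"fingers":0.5},{"tx":0,"ty":0,"tz":0,"twist":0,"fingers":0.5},{"tx":0,"ty":0,"tz":0,"twist":0,"fingers":0.5},{"tx":0,"ty":0,"tz":0,"twist":0,"fingers":0.5}]'

```text
clock: 8.93
eef_pos: [443.3, -152.4, 36.8]
tool_rot: [-3.141, -0.001, -0.3]
force: [-1.7, -0.3, 6.9]
width: 59.9
gripper_force: 64.1
```

```bash
python3 - <<'E'
from h import *
s=grab('side')
for p in((232,362),(410,404)): print(onz(s,130+p[0]/2.5,180+p[1]/2.5,10.5))
# tray rim corners -> center
c,n=np.cos(-.3),np.sin(-.3); R=np.array([[c,-n],[n,c]]); C=np.array([519,-352])
for a in((92,92),(92,-92),(-92,-92),(-92,92)): 
    w=C+R@np.array(a); q=proj(s,[*w,50]); print(a,(q-[130,180])*2.5)
E
python3 plan.py 442 -152 35 -0.3
```

```text
[ 469.67768124 -300.55266808   10.5       ]
[ 602.01633834 -334.18584784   10.5       ]
(92, 92) [454.64878225 323.28717667]
(92, -92) [381.03024351 561.58698827]
(-92, -92) [109.09491609 472.88635244]
(-92, 92) [221.18100335 261.81831172]
pose [ 443.3 -152.4   36.8] yaw -0.300 t 9.0 w 59.8
tot tx -0.004 ty 0.000 tz 0.006 twist 0.000
```

Emit:
carry_out --moves '[{"tx":0,"ty":0,"tz":-0.08,"twist":0,"fingers":0.5},{"tx":0,"ty":0,"tz":-0.15,"twist":0,"fingers":0.5},{"tx":0,"ty":0,"tz":-0.1,"twist":0,"fingers":0.5},{"tx":0.082,"ty":0.155,"tz":0,"twist":0,"fingers":0.5},{"tx":0.082,"ty":0.155,"tz":0,"twist":0,"fingers":0.5},{"tx":0.082,"ty":0.155,"tz":0,"twist":0,"fingers":0.5},{"tx":0.082,"ty":0.155,"tz":0,"twist":0,"fingers":0.5},{"tx":0,"ty":0,"tz":0,"twist":0,"fingers":0.5},{"tx":0,"ty":0,"tz":0.12,"twist":0,"fingers":0.5},{"tx":0,"ty":0,"tz":0,"twist":0,"fingers":0.5}]'

```text
clock: 10.22
eef_pos: [479.8, -356.5, 96.6]
tool_rot: [-3.139, 0.006, -0.299]
force: [0.4, -0.4, -1.0]
width: 60.0
gripper_force: 65.3
```

```bash
python3 plan.py 482 -359 39.5 -0.3; python3 -c "
from h import *
s=grab('side'); cv2.imwrite('pics/e.png',cv2.resize(s['color'][180:420,130:400],None,fx=2.5,fy=2.5))"
```

```text
pose [ 479.8 -356.5   96.6] yaw -0.299 t 10.2 w 60.0
tot tx 0.009 ty 0.006 tz 0.190 twist 0.000
```

View pics/e.png

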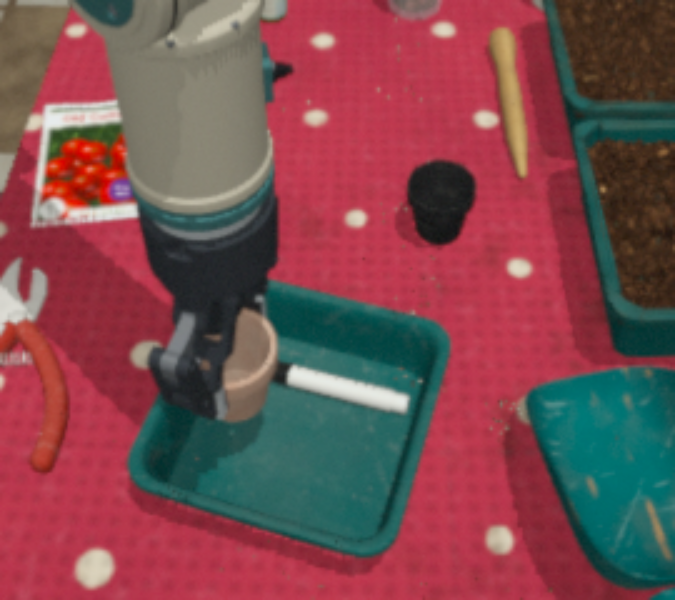

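The clay pot is held upright, about 8 mm towards +x of the pads' centre, and is clear of the pen. Lower and release.

Emit:
carry_out --moves '[{"tx":0,"ty":0.006,"tz":0.1,"twist":0,"fingers":0.5},{"tx":0,"ty":0,"tz":0.06,"twist":0,"fingers":0.5},{"tx":0,"ty":0,"tz":0.026,"twist":0,"fingers":0.5},{"tx":0,"ty":0,"tz":0,"twist":0,"fingers":0.5},{"tx":0,"ty":0,"tz":0,"twist":0,"fingers":0.82},{"tx":0,"ty":0,"tz":0,"twist":0,"fingers":0.82},{"tx":0,"ty":0,"tz":0,"twist":0,"fingers":0.82},{"tx":0,"ty":0,"tz":-0.05,"twist":0,"fingers":0.82},{"tx":0,"ty":0,"tz":-0.15,"twist":0,"fingers":0.82},{"tx":0,"ty":0,"tz":-0.15,"twist":0,"fingers":0.7},{"tx":0,"ty":0,"tz":-0.15,"twist":0,"fingers":0.7},{"tx":0,"ty":0,"tz":0,"twist":0,"fingers":0.7}]'

```text
clock: 11.78
eef_pos: [483.3, -362.4, 197.3]
tool_rot: [3.139, -0.008, -0.3]
force: [0.4, 0.2, 0.1]
width: 60.2
gripper_force: 0.0
```

```bash
python3 plan.py 464 137 47 0.0; python3 - <<'E'
from h import *
s=grab('side'); print(onz(s,130+247/2.5,180+345/2.5,61))
E
```

```text
pose [ 483.3 -362.4  197.3] yaw -0.300 t 11.8 w 60.2
tot tx -0.553 ty -1.571 tz 0.501 twist -0.095
[ 486.43929958 -319.1936873    61.        ]
```

Emit:
carry_out --moves '[{"tx":-0.0553,"ty":-0.157,"tz":0,"twist":0,"fingers":0.7},{"tx":-0.0553,"ty":-0.157,"tz":0,"twist":0,"fingers":0.7},{"tx":-0.0553,"ty":-0.157,"tz":0,"twist":0,"fingers":0.7},{"tx":-0.0553,"ty":-0.157,"tz":0,"twist":0,"fingers":0.7},{"tx":-0.0553,"ty":-0.157,"tz":0,"twist":0,"fingers":0.7},{"tx":-0.0553,"ty":-0.157,"tz":0,"twist":0,"fingers":0.7},{"tx":-0.0553,"ty":-0.157,"tz":0,"twist":0,"fingers":0.7},{"tx":-0.0553,"ty":-0.157,"tz":0,"twist":0,"fingers":0.7},{"tx":-0.0553,"ty":-0.157,"tz":0,"twist":0,"fingers":0.7},{"tx":-0.0553,"ty":-0.157,"tz":0,"twist":0,"fingers":0.7},{"tx":0,"ty":0,"tz":0.15,"twist":0,"fingers":0.7},{"tx":0,"ty":0,"tz":0,"twist":0,"fingers":0.7}]'

```text
clock: 13.32
eef_pos: [458.5, 137.9, 144.9]
tool_rot: [3.136, 0.008, -0.299]
force: [0.0, -0.6, 0.1]
width: 60.1
gripper_force: 0.0
```

```bash
python3 plan.py 464 138 47 -0.3; python3 -c "
from h import *
s=grab('side'); a=cv2.resize(s['color'][100:230,160:330],None,fx=3,fy=3);b=cv2.resize(s['color'][250:420,170:350],None,fx=3,fy=3)
o=np.zeros((510,800,3),np.uint8); a=a[:,:260*1]; 
a=cv2.resize(s['color'][110:200,180:280],None,fx=2.5,fy=2.5); b=b
o[:225,:250]=a;o[:510,255:795]=b
cv2.imwrite('pics/f.png',o)"
```

```text
pose [458.5 137.9 144.9] yaw -0.299 t 13.3 w 60.1
tot tx 0.017 ty -0.006 tz 0.326 twist 0.000
```

View pics/f.png

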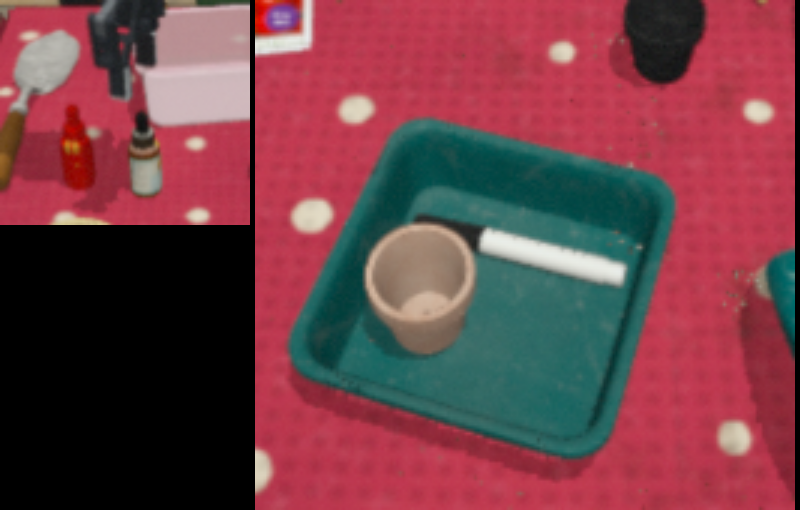

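Clay pot stands upright in the tray, next to the pen. The gripper is over the amber bottle, clear of the red one.

Emit:
carry_out --moves '[{"tx":0.017,"ty":-0.006,"tz":0,"twist":0,"fingers":0.7},{"tx":0,"ty":0,"tz":0.1,"twist":0,"fingers":0.7},{"tx":0,"ty":0,"tz":0.1,"twist":0,"fingers":0.7},{"tx":0,"ty":0,"tz":0.08,"twist":0,"fingers":0.7},{"tx":0,"ty":0,"tz":0.045,"twist":0,"fingers":0.7},{"tx":0,"ty":0,"tz":0,"twist":0,"fingers":0.45},{"tx":0,"ty":0,"tz":0,"twist":0,"fingers":0.2},{"tx":0,"ty":0,"tz":0,"twist":0,"fingers":0.2},{"tx":0,"ty":0,"tz":0,"twist":0,"fingers":0.2},{"tx":0,"ty":0,"tz":0,"twist":0,"fingers":0.2},{"tx":0,"ty":0,"tz":0,"twist":0,"fingers":0.2}]'

```text
clock: 14.75
eef_pos: [467.9, 138.7, 50.9]
tool_rot: [-3.141, -0.001, -0.3]
force: [0.1, -1.0, 6.8]
width: 30.4
gripper_force: 59.7
```

```bash
python3 - <<'E'
from h import *
s=grab('side'); w=onz(s,225.3,341.7,61); print(w)
c,n=np.cos(-.3),np.sin(-.3); R=np.array([[c,-n],[n,c]]); print(R.T@(w[:2]-[521,-352]))
print(np.array([521,-352])+R@[42,-22])
E
python3 plan.py 554 -386 150 -0.3
```

```text
[ 484.73640801 -366.2045648    61.        ]
[-30.44619673 -24.28676326]
[ 554.622688   -385.42925144]
pose [467.9 138.7  50.9] yaw -0.300 t 14.8 w 30.0
tot tx 0.791 ty 1.586 tz -0.330 twist 0.000
```

Emit:
carry_out --moves '[{"tx":0,"ty":0,"tz":-0.1,"twist":0,"fingers":0.2},{"tx":0,"ty":0,"tz":-0.2,"twist":0,"fingers":0.2},{"tx":0.0395,"ty":0.0793,"tz":-0.1,"twist":0,"fingers":0.2},{"tx":0.0791,"ty":0.1586,"tz":0,"twist":0,"fingers":0.2},{"tx":0.0791,"ty":0.1586,"tz":0,"twist":0,"fingers":0.2},{"tx":0.0791,"ty":0.1586,"tz":0,"twist":0,"fingers":0.2},{"tx":0.0791,"ty":0.1586,"tz":0,"twist":0,"fingers":0.2},{"tx":0.0791,"ty":0.1586,"tz":0,"twist":0,"fingers":0.2},{"tx":0.0791,"ty":0.1586,"tz":0,"twist":0,"fingers":0.2},{"tx":0.0791,"ty":0.1586,"tz":0,"twist":0,"fingers":0.2},{"tx":0.0791,"ty":0.1586,"tz":0,"twist":0,"fingers":0.2},{"tx":0.0791,"ty":0.1586,"tz":0,"twist":0,"fingers":0.2}]'

```text
clock: 16.3
eef_pos: [549.1, -361.1, 169.7]
tool_rot: [-3.141, 0.001, -0.3]
force: [0.7, -0.4, -0.1]
width: 29.9
gripper_force: 59.8
```

Emit:
carry_out --moves '[{"tx":0.0395,"ty":0.0793,"tz":0,"twist":0,"fingers":0.2},{"tx":0,"ty":0,"tz":0.12,"twist":0,"fingers":0.2},{"tx":0,"ty":0,"tz":0,"twist":0,"fingers":0.2}]'

```text
clock: 16.68
eef_pos: [551.0, -384.3, 130.8]
tool_rot: [-3.139, 0.008, -0.3]
force: [-0.0, 0.8, -1.2]
width: 30.4
gripper_force: 59.8
```

```bash
python3 plan.py 554.6 -385.4 53 -0.3; python3 -c "
from h import *
s=grab('side'); cv2.imwrite('pics/g.png',cv2.resize(s['color'][180:420,130:400],None,fx=2.5,fy=2.5))"
```

```text
pose [ 551.  -384.3  130.8] yaw -0.300 t 16.7 w 30.4
tot tx 0.012 ty -0.000 tz 0.259 twist -0.000
```

View pics/g.png

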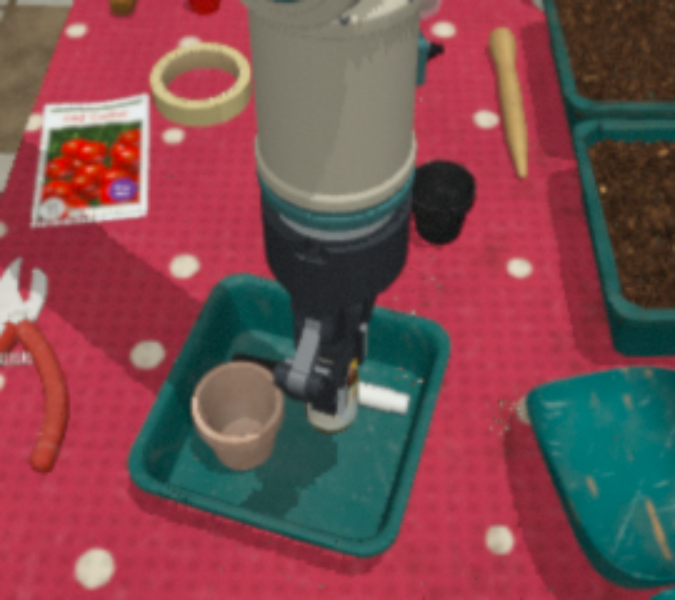

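The bottle is held upright over the free area right of the clay pot. Lower and release.

Emit:
carry_out --moves '[{"tx":0.01,"ty":0,"tz":0.1,"twist":0,"fingers":0.2},{"tx":0,"ty":0,"tz":0.1,"twist":0,"fingers":0.2},{"tx":0,"ty":0,"tz":0.04,"twist":0,"fingers":0.2},{"tx":0,"ty":0,"tz":0.016,"twist":0,"fingers":0.2},{"tx":0,"ty":0,"tz":0,"twist":0,"fingers":0.2}]'

```text
clock: 17.35
eef_pos: [556.7, -387.2, 58.0]
tool_rot: [3.141, -0.0, -0.3]
force: [0.9, 0.3, -1.7]
width: 30.1
gripper_force: 59.8
```

Emit:
carry_out --moves '[{"tx":0,"ty":0,"tz":0.004,"twist":0,"fingers":0.2},{"tx":0,"ty":0,"tz":0,"twist":0,"fingers":0.2}]'

```text
clock: 17.6
eef_pos: [556.4, -387.1, 56.4]
tool_rot: [3.141, -0.0, -0.3]
force: [-0.1, -0.2, -0.9]
width: 30.1
gripper_force: 59.8
```

Emit:
carry_out --moves '[{"tx":0,"ty":0,"tz":0.01,"twist":0,"fingers":0.2},{"tx":0,"ty":0,"tz":0,"twist":0,"fingers":0.2}]'

```text
clock: 17.85
eef_pos: [556.4, -387.2, 53.1]
tool_rot: [3.141, 0.0, -0.3]
force: [0.3, 0.3, 1.1]
width: 30.3
gripper_force: 60.0
```

Emit:
carry_out --moves '[{"tx":0,"ty":0,"tz":0.002,"twist":0,"fingers":0.2},{"tx":0,"ty":0,"tz":0,"twist":0,"fingers":0.5},{"tx":0,"ty":0,"tz":0,"twist":0,"fingers":0.6},{"tx":0,"ty":0,"tz":0,"twist":0,"fingers":0.6},{"tx":0,"ty":0,"tz":0,"twist":0,"fingers":0.6},{"tx":0,"ty":0,"tz":-0.1,"twist":0,"fingers":0.6},{"tx":0,"ty":0,"tz":-0.2,"twist":0,"fingers":0.7},{"tx":0,"ty":0,"tz":-0.2,"twist":0,"fingers":1},{"tx":0,"ty":0,"tz":0,"twist":0,"fingers":1}]'

```text
clock: 18.98
eef_pos: [559.1, -389.3, 208.3]
tool_rot: [3.138, -0.01, -0.3]
force: [-0.4, -0.9, -0.3]
width: 85.4
gripper_force: 0.0
```

```bash
python3 plan.py 627 -155 34 -0.3
```

```text
pose [ 559.1 -389.3  208.3] yaw -0.300 t 19.0 w 85.4
tot tx -0.015 ty -0.813 tz 0.581 twist 0.000
```

```bash
python3 - <<'E'
from h import *
s=grab('side')
print('black',onz(s,130+441.5/2.5,180+187/2.5,56)); print('jar',onz(s,130+417.5/2.5,100+137/2.5,90))
c=(s['color'][180:420,130:400]); cv2.imwrite('pics/hh.png',cv2.resize(c,None,fx=2.5,fy=2.5))
E
```

```text
black [ 630.60561823 -162.12969691   56.        ]
jar [620.6454014  156.92002064  90.        ]
```

View pics/hh.png

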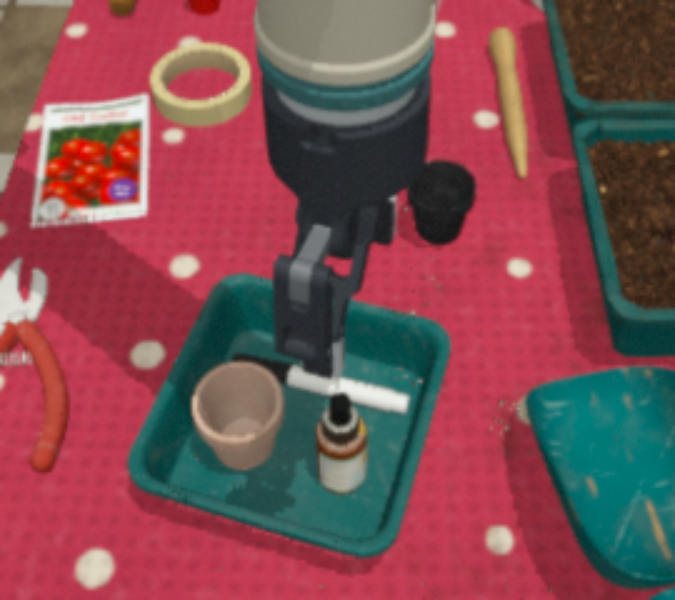

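All three items stand or lie correctly in the tray: bottle at (342,445), clay pot at (238,410), pen behind them. Now the black pot.

Emit:
carry_out --moves '[{"tx":-0.001,"ty":-0.162,"tz":0,"twist":0,"fingers":1},{"tx":-0.001,"ty":-0.162,"tz":0,"twist":0,"fingers":1},{"tx":-0.001,"ty":-0.162,"tz":0,"twist":0,"fingers":1},{"tx":0,"ty":-0.162,"tz":0,"twist":0,"fingers":1},{"tx":0,"ty":-0.162,"tz":0,"twist":0,"fingers":1},{"tx":0,"ty":0,"tz":0.18,"twist":0,"fingers":1},{"tx":0,"ty":0,"tz":0.18,"twist":0,"fingers":1},{"tx":0,"ty":0,"tz":0,"twist":0,"fingers":1},{"tx":0,"ty":0,"tz":0,"twist":0,"fingers":1}]'

```text
clock: 20.15
eef_pos: [627.5, -155.0, 94.9]
tool_rot: [3.142, 0.0, -0.3]
force: [0.5, -0.7, 0.6]
width: 85.2
gripper_force: 0.0
```

```bash
python3 plan.py 630 -157 34 -0.3;
```

```text
pose [ 627.5 -155.    94.9] yaw -0.300 t 20.1 w 85.2
tot tx 0.010 ty 0.004 tz 0.203 twist -0.000
```

Emit:
carry_out --moves '[{"tx":0.01,"ty":0.004,"tz":0.05,"twist":0,"fingers":1},{"tx":0,"ty":0,"tz":0.1,"twist":0,"fingers":1},{"tx":0,"ty":0,"tz":0.053,"twist":0,"fingers":1},{"tx":0,"ty":0,"tz":0,"twist":0,"fingers":0.7},{"tx":0,"ty":0,"tz":0,"twist":0,"fingers":0.5},{"tx":0,"ty":0,"tz":0,"twist":0,"fingers":0.5},{"tx":0,"ty":0,"tz":0,"twist":0,"fingers":0.5},{"tx":0,"ty":0,"tz":0,"twist":0,"fingers":0.5},{"tx":0,"ty":0,"tz":-0.1,"twist":0,"fingers":0.5},{"tx":0,"ty":0,"tz":-0.2,"twist":0,"fingers":0.5},{"tx":0,"ty":0,"tz":-0.2,"twist":0,"fingers":0.5},{"tx":0,"ty":0,"tz":0,"twist":0,"fingers":0.5}]'

```text
clock: 21.65
eef_pos: [633.0, -157.6, 188.9]
tool_rot: [-3.141, -0.01, -0.3]
force: [0.3, -0.0, -1.0]
width: 56.4
gripper_force: 63.9
```

```bash
python3 - <<'E'
import numpy as np
t=.125; R=np.array([[np.cos(t),-np.sin(t)],[np.sin(t),np.cos(t)]])
for a in((35,0),(-36,0)): print(np.array([520,334])+R@a)
E
python3 plan.py 554.7 338.5 170 0.125
```

```text
[554.72691835 338.36361567]
[484.28088398 329.5117096 ]
pose [ 633.  -157.6  188.9] yaw -0.300 t 21.6 w 56.4
tot tx -0.738 ty -1.503 tz 0.063 twist -0.135
```

Emit:
carry_out --moves '[{"tx":-0.0738,"ty":-0.15,"tz":0,"twist":0,"fingers":0.5},{"tx":-0.0738,"ty":-0.15,"tz":0,"twist":0,"fingers":0.5},{"tx":-0.0738,"ty":-0.15,"tz":0,"twist":0,"fingers":0.5},{"tx":-0.0738,"ty":-0.15,"tz":0,"twist":0,"fingers":0.5},{"tx":-0.0738,"ty":-0.15,"tz":0,"twist":0,"fingers":0.5},{"tx":-0.0738,"ty":-0.15,"tz":0,"twist":0,"fingers":0.5},{"tx":-0.0738,"ty":-0.15,"tz":0,"twist":0,"fingers":0.5},{"tx":-0.0738,"ty":-0.15,"tz":0,"twist":0,"fingers":0.5},{"tx":-0.0738,"ty":-0.15,"tz":0,"twist":0,"fingers":0.5},{"tx":-0.0738,"ty":-0.15,"tz":0,"twist":0,"fingers":0.5},{"tx":0,"ty":0,"tz":0,"twist":-0.045,"fingers":0.5},{"tx":0,"ty":0,"tz":0,"twist":-0.045,"fingers":0.5}]'

```text
clock: 23.15
eef_pos: [549.7, 339.5, 181.9]
tool_rot: [3.14, 0.003, -0.01]
force: [-0.5, -0.5, -0.4]
width: 56.4
gripper_force: 63.9
```

Emit:
carry_out --moves '[{"tx":0,"ty":0,"tz":0,"twist":-0.045,"fingers":0.5},{"tx":0,"ty":0,"tz":0.12,"twist":0,"fingers":0.5},{"tx":0,"ty":0,"tz":0,"twist":0,"fingers":0.5},{"tx":0,"ty":0,"tz":0,"twist":0,"fingers":0.5}]'

```text
clock: 23.65
eef_pos: [551.0, 338.8, 147.6]
tool_rot: [-3.141, 0.001, 0.124]
force: [0.2, -0.4, -0.5]
width: 56.6
gripper_force: 63.9
```

```bash
python3 plan.py 554.7 338.5 38 0.125; python3 -c "
from h import *
s=grab('side'); t=grab('top')
o=np.hstack([cv2.resize(s['color'][70:210,200:340],None,fx=2.8,fy=2.8),cv2.resize(t['color'][140:280,90:230],None,fx=2.8,fy=2.8)])
cv2.imwrite('pics/i.png',o)"
```

```text
pose [551.  338.8 147.6] yaw 0.124 t 23.6 w 56.6
tot tx 0.012 ty 0.002 tz 0.365 twist -0.000
```

View pics/i.png

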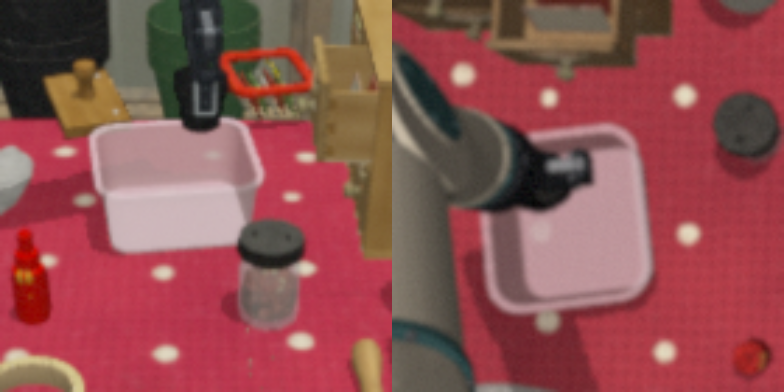

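The black pot is over the far half of the tub, and the jar stands untouched at (270,275). Lower it.

Emit:
carry_out --moves '[{"tx":0.008,"ty":0,"tz":0.12,"twist":0,"fingers":0.5},{"tx":0,"ty":0,"tz":0.12,"twist":0,"fingers":0.5},{"tx":0,"ty":0,"tz":0.08,"twist":0,"fingers":0.5},{"tx":0,"ty":0,"tz":0.03,"twist":0,"fingers":0.5},{"tx":0,"ty":0,"tz":0,"twist":0,"fingers":0.5},{"tx":0,"ty":0,"tz":0,"twist":0,"fingers":0.5}]'

```text
clock: 24.5
eef_pos: [554.3, 339.7, 44.0]
tool_rot: [-3.14, -0.001, 0.124]
force: [0.8, 0.1, -0.5]
width: 56.5
gripper_force: 63.9
```

Emit:
carry_out --moves '[{"tx":0,"ty":0,"tz":0.018,"twist":0,"fingers":0.5},{"tx":0,"ty":0,"tz":0,"twist":0,"fingers":0.5},{"tx":0,"ty":0,"tz":0,"twist":0,"fingers":0.5}]'

```text
clock: 24.88
eef_pos: [553.3, 339.1, 37.2]
tool_rot: [-3.141, 0.001, 0.124]
force: [0.2, -0.4, -0.4]
width: 56.6
gripper_force: 63.9
```

Emit:
carry_out --moves '[{"tx":0,"ty":0,"tz":0.004,"twist":0,"fingers":0.5},{"tx":0,"ty":0,"tz":0,"twist":0,"fingers":0.5},{"tx":0,"ty":0,"tz":0,"twist":0,"fingers":0.82},{"tx":0,"ty":0,"tz":0,"twist":0,"fingers":0.82},{"tx":0,"ty":0,"tz":0,"twist":0,"fingers":0.82},{"tx":0,"ty":0,"tz":-0.05,"twist":0,"fingers":0.82},{"tx":0,"ty":0,"tz":-0.15,"twist":0,"fingers":0.82},{"tx":0,"ty":0,"tz":-0.2,"twist":0,"fingers":1},{"tx":0,"ty":0,"tz":-0.15,"twist":0,"fingers":1},{"tx":0,"ty":0,"tz":0,"twist":0,"fingers":1}]'

```text
clock: 26.12
eef_pos: [556.0, 339.2, 206.1]
tool_rot: [-3.138, -0.007, 0.123]
force: [-0.1, 0.0, -0.1]
width: 85.3
gripper_force: 0.0
```

```bash
python3 plan.py 618 158 66 0.124
```

```text
pose [556.  339.2 206.1] yaw 0.123 t 26.1 w 85.3
tot tx 0.131 ty 0.625 tz 0.467 twist -0.000
```

Emit:
carry_out --moves '[{"tx":0.033,"ty":0.156,"tz":0,"twist":0,"fingers":1},{"tx":0.033,"ty":0.156,"tz":0,"twist":0,"fingers":1},{"tx":0.033,"ty":0.156,"tz":0,"twist":0,"fingers":1},{"tx":0.032,"ty":0.157,"tz":0,"twist":0,"fingers":1},{"tx":0,"ty":0,"tz":0.15,"twist":0,"fingers":1},{"tx":0,"ty":0,"tz":0.08,"twist":0,"fingers":1},{"tx":0,"ty":0,"tz":0,"twist":0,"fingers":1},{"tx":0,"ty":0,"tz":0,"twist":0,"fingers":1}]'

```text
clock: 27.12
eef_pos: [615.9, 157.7, 132.4]
tool_rot: [-3.141, 0.0, 0.124]
force: [0.1, 0.4, 0.7]
width: 85.5
gripper_force: 0.0
```

```bash
python3 plan.py 618 158 66 0.124; python3 -c "
from h import *
s=grab('side'); t=grab('top')
o=np.hstack([cv2.resize(s['color'][70:210,200:340],None,fx=2.8,fy=2.8),cv2.resize(t['color'][140:280,90:230],None,fx=2.8,fy=2.8)])
cv2.imwrite('pics/j.png',o)"
```

```text
pose [615.9 157.7 132.4] yaw 0.124 t 27.1 w 85.5
tot tx 0.007 ty -0.000 tz 0.221 twist 0.000
```

View pics/j.png

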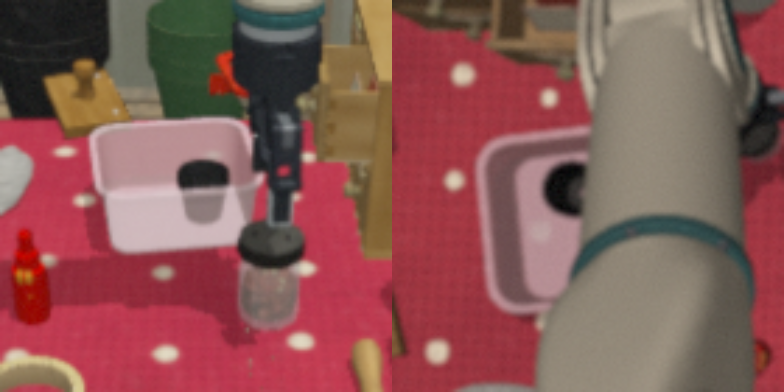

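The black pot stands upright in the tub, rim at (203,175). The gripper is over the jar lid to within a few mm. Descend and grip the lid.

Emit:
carry_out --moves '[{"tx":-0.003,"ty":0,"tz":0.08,"twist":0,"fingers":1},{"tx":0,"ty":0,"tz":0.08,"twist":0,"fingers":1},{"tx":0,"ty":0,"tz":0.06,"twist":0,"fingers":1},{"tx":0,"ty":0,"tz":0,"twist":0,"fingers":0.8},{"tx":0,"ty":0,"tz":0,"twist":0,"fingers":0.5},{"tx":0,"ty":0,"tz":0,"twist":0,"fingers":0.5},{"tx":0,"ty":0,"tz":0,"twist":0,"fingers":0.5},{"tx":0,"ty":0,"tz":0,"twist":0,"fingers":0.5},{"tx":0,"ty":0,"tz":0,"twist":0,"fingers":0.5}]'

```text
clock: 28.35
eef_pos: [615.2, 157.9, 66.4]
tool_rot: [-3.141, -0.0, 0.124]
force: [-0.7, -0.7, 4.5]
width: 60.9
gripper_force: 65.4
```

Emit:
carry_out --moves '[{"tx":0,"ty":0,"tz":-0.06,"twist":0,"fingers":0.5},{"tx":0,"ty":0,"tz":-0.14,"twist":0,"fingers":0.5},{"tx":0,"ty":0,"tz":-0.14,"twist":0,"fingers":0.5},{"tx":0,"ty":0,"tz":-0.06,"twist":0,"fingers":0.5},{"tx":0,"ty":0,"tz":0,"twist":0,"fingers":0.5}]'

```text
clock: 28.98
eef_pos: [615.2, 157.9, 186.9]
tool_rot: [-3.141, -0.001, 0.124]
force: [0.9, -0.9, -2.3]
width: 60.6
gripper_force: 65.8
```

```bash
python3 plan.py 484 330 69 0.124; python3 - <<'E'
from h import *
s=grab('side'); t=grab('top')
print('black side',onz(s,200+203/2.8,70+175/2.8,58))
# tub rim in side view j.png
W=[onz(s,200+u/2.8,70+v/2.8,78)[:2] for u,v in((92,128),(252,119),(263,183),(102,194))]; print(np.array(W).round(), np.mean(W,0))
E
```

```text
pose [615.2 157.9 186.9] yaw 0.124 t 29.0 w 60.6
tot tx -0.363 ty -0.623 tz 0.393 twist 0.000
black side [555.15923542 326.60053481  58.        ]
[[432. 394.]
 [609. 417.]
 [617. 277.]
 [455. 253.]] [528.15129203 334.99638415]
```

Emit:
carry_out --moves '[{"tx":-0.072,"ty":-0.124,"tz":0,"twist":0,"fingers":0.5},{"tx":-0.072,"ty":-0.124,"tz":0,"twist":0,"fingers":0.5},{"tx":-0.072,"ty":-0.125,"tz":0,"twist":0,"fingers":0.5},{"tx":-0.072,"ty":-0.125,"tz":0,"twist":0,"fingers":0.5},{"tx":-0.072,"ty":-0.125,"tz":0,"twist":0,"fingers":0.5},{"tx":0,"ty":0,"tz":0.05,"twist":0,"fingers":0.5},{"tx":0,"ty":0,"tz":0,"twist":0,"fingers":0.5},{"tx":0,"ty":0,"tz":0,"twist":0,"fingers":0.5}]'

```text
clock: 30.08
eef_pos: [485.1, 328.1, 170.2]
tool_rot: [3.14, 0.002, 0.122]
force: [0.7, -1.1, -1.1]
width: 60.8
gripper_force: 65.8
```

```bash
python3 plan.py 485.5 330 69 0.124; python3 -c "
from h import *
s=grab('side'); t=grab('top')
o=np.hstack([cv2.resize(s['color'][70:210,200:340],None,fx=2.8,fy=2.8),cv2.resize(t['color'][140:280,90:230],None,fx=2.8,fy=2.8)])
cv2.imwrite('pics/k.png',o)"
```

```text
pose [485.1 328.1 170.2] yaw 0.122 t 30.1 w 60.8
tot tx 0.002 ty -0.006 tz 0.337 twist -0.001
```

View pics/k.png

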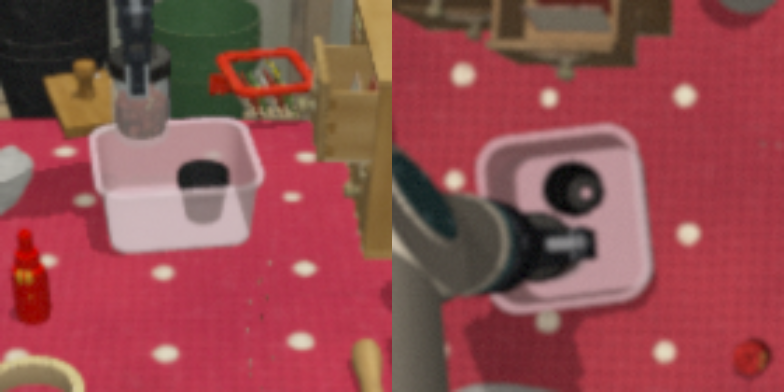

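```bash
python3 - <<'E'
from h import *
s=grab('side'); t=grab('top')
print(onz(t,90+(574-392)/2.8,140+190/2.8,58))
W=[onz(t,90+(u-392)/2.8,140+v/2.8,78)[:2] for u,v in((476,137),(638,122),(653,298),(492,313))]; print(np.array(W).round(),np.mean(W,0))
for a in((485,330),(555,335)):
  print(a,[((proj(s,[*a,z])-[200,70])*2.8).round() for z in(2,58,92,104)],((proj(t,[*a,58])-[90,140])*2.8+[392,0]).round())
E
```

```text
[547.72285584 335.07515168  58.        ]
[[596. 428.]
 [615. 269.]
 [443. 247.]
 [424. 403.]] [519.47016886 336.97855517]
(485, 330) [array([139., 218.]), array([137., 173.]), array([136., 145.]), array([136., 134.])] [576. 253.]
(555, 335) [array([203., 216.]), array([203., 171.]), array([203., 143.]), array([203., 132.])] [574. 183.]
```

Pot at about x=552, so I shift the jar 2.5 mm away from it and lower.

Emit:
carry_out --moves '[{"tx":-0.008,"ty":-0.006,"tz":0,"twist":0,"fingers":0.5},{"tx":0,"ty":0,"tz":0.08,"twist":0,"fingers":0.5},{"tx":0,"ty":0,"tz":0.1,"twist":0,"fingers":0.5},{"tx":0,"ty":0,"tz":0.08,"twist":0,"fingers":0.5},{"tx":0,"ty":0,"tz":0.05,"twist":0,"fingers":0.5},{"tx":0,"ty":0,"tz":0.012,"twist":0,"fingers":0.5},{"tx":0,"ty":0,"tz":0,"twist":0,"fingers":0.5},{"tx":0,"ty":0,"tz":0,"twist":0,"fingers":0.5}]'

```text
clock: 31.28
eef_pos: [482.3, 331.8, 75.3]
tool_rot: [-3.14, -0.001, 0.124]
force: [-0.2, 0.3, -1.6]
width: 60.7
gripper_force: 65.9
```

Emit:
carry_out --moves '[{"tx":0,"ty":0,"tz":0.012,"twist":0,"fingers":0.5},{"tx":0,"ty":0,"tz":0.008,"twist":0,"fingers":0.5},{"tx":0,"ty":0,"tz":0,"twist":0,"fingers":0.5},{"tx":0,"ty":0,"tz":0,"twist":0,"fingers":0.5}]'

```text
clock: 31.78
eef_pos: [481.8, 331.5, 68.5]
tool_rot: [-3.141, 0.001, 0.124]
force: [-0.1, -0.7, 0.6]
width: 60.7
gripper_force: 66.0
```

Emit:
carry_out --moves '[{"tx":0,"ty":0,"tz":0,"twist":0,"fingers":0.85},{"tx":0,"ty":0,"tz":0,"twist":0,"fingers":0.85},{"tx":0,"ty":0,"tz":0,"twist":0,"fingers":0.85},{"tx":0,"ty":0,"tz":0,"twist":0,"fingers":0.85},{"tx":0,"ty":0,"tz":-0.05,"twist":0,"fingers":0.85},{"tx":0,"ty":0,"tz":-0.15,"twist":0,"fingers":0.85},{"tx":0,"ty":0,"tz":-0.2,"twist":0,"fingers":0.85},{"tx":0,"ty":0.1,"tz":-0.1,"twist":0,"fingers":0.85},{"tx":0,"ty":0.2,"tz":0,"twist":0,"fingers":0.85},{"tx":0,"ty":0.2,"tz":0,"twist":0,"fingers":0.85},{"tx":0,"ty":0.2,"tz":0,"twist":0,"fingers":0.85},{"tx":0,"ty":0.1,"tz":0,"twist":0,"fingers":0.85}]'

```text
clock: 33.28
eef_pos: [511.9, 89.0, 219.5]
tool_rot: [3.141, -0.0, 0.12]
force: [0.6, -0.2, 0.3]
width: 72.4
gripper_force: 0.0
```

```bash
python3 -c "
from h import *
s=grab('side'); t=grab('top')
o=np.hstack([cv2.resize(s['color'][70:210,180:320],None,fx=2.8,fy=2.8),cv2.resize(t['color'][140:280,90:230],None,fx=2.8,fy=2.8)])
cv2.imwrite('pics/l.png',o)"
```

```text
(no output)
```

View pics/l.png

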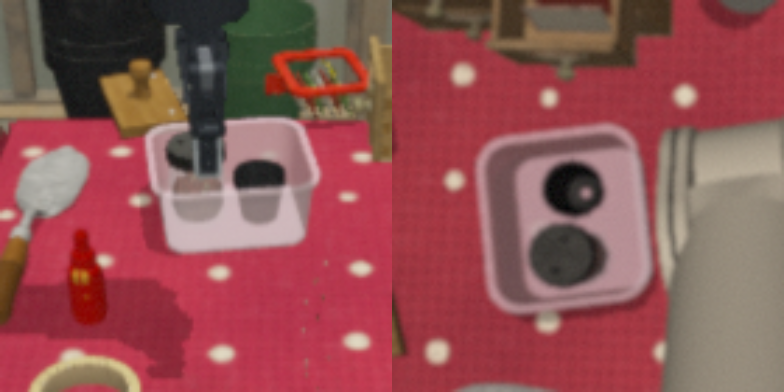

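Jar (lid at (562,255)) and black pot (573,188) stand side by side, upright in the tub, and the tray kit was checked earlier. I'll let it settle, then hand in.

Emit:
carry_out --moves '[{"tx":0,"ty":0,"tz":0,"twist":0,"fingers":0.85},{"tx":0,"ty":0,"tz":0,"twist":0,"fingers":0.85},{"tx":0,"ty":0,"tz":0,"twist":0,"fingers":0.85}]'

```text
clock: 33.75
eef_pos: [511.4, 94.5, 218.3]
tool_rot: [-3.141, 0.001, 0.127]
force: [-0.5, -0.6, -0.5]
width: 72.9
gripper_force: 0.0
```

```bash
python3 -c "
from h import *
print(job.finish_job())"
```

```text
the job is handed in; nothing more can be done
None
```

Both kits are made up and handed in at about 34 s of the 128 s allowed: the clay pot, dropper bottle and pen are in the green tray and the black pot and jar are in the pink tub, all looking correctly placed in the last pictures, though the hand-in returned no verdict.

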